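# Seat the pipe plug and index the work to the third stop

### The arm

A 6-joint arm with a two-finger parallel gripper is mounted at the origin on a cart in front of the work surface, level with it; the furniture and walls round the work are solid. World frame = base frame: x ahead of the robot, y to its left, z up, the work surface at z = 0. Lengths are in mm, angles in rad, forces in N, time in s.
With the tool pointing down it reaches from about 200 to 875 mm from the base axis. Payload 3.4 kg.
Tool frame: the origin (TCP) lies at the very end of the fingers, on their centre line; the grasp point (between the pads) lies 19 mm behind it (bot.grip_point_offset is the z of the grasp point in the tool frame, in mm); z points along the fingers, y is the direction in which the jaws open and shut (so a half turn about z gives the same grasp; the last joint's range is limited). The gripper opens to 94 mm and grips with 3 to 60 N. Pads are 16 mm wide; open, the fingers measure 119 mm over their backs; the gripper's body (75 mm by 177 mm) begins 78 mm behind the grasp point.
Start: joints at [-0.121, 0.276, 1.505, -0, 1.361, -0.121], TCP at [575.035, -0.01, 205.493] pointing down, gripper open.
Joint ranges: [-2.89, 2.89], [-0.75, 2.08], [0.22, 2.7], [-1.18, 4.32], [0.11, 2.71], [-2.7, 2.7]. Speed limits (rad/s): [2.57, 2.57, 3.14, 3.14, 3.14, 3.14].

### API

Orientations are given as a 3x3 rotation matrix whose columns are the frame's x, y, z axes.
In Python, from station import bot gives the robot as it stands. The module is installed in compiled form; this text tells all that it offers.
- The arm moves only by the tool carry_out, never from a script. Its argument "series" is a list of rows, each a list of 3 entries, a list of its own where there are three numbers: the finger opening in m, from 0 to 0.094, then the shift along the world's x, y, z in m, then the turn, a rotation vector about the world's x, y, z in degrees. In form: [[hand, [tx, ty, tz], [wx, wy, wz]], ...]. A call has 1 to 20 rows; each row is the pose to reach, as a shift and turn from the pose commanded when the call began; what a row does not reach only later rows make up. A row lasts 1/12 s, in which the tool goes at most 41.7 mm and 7.16 degrees, less where a joint would pass 70% of its speed; a pose out of reach is approached as far as the arm can. A call with a gripper value outside its range is refused whole. The fingers move at their own pace and stop on an object; "grip_force" is the grip in N (left out, the last holds). Time passes only in rows, so rows that repeat a pose let the fingers close. It gives the time, the measured TCP pose, the force and the opening at its end, in the units of the state.
- bot.get_state(): the state, without advancing time (a new reading comes with each control period).
- bot.read_camera(name): name is "scene" or "top"; returns a dict with "pixels" (400x640x3 uint8, red, green, blue), "range_z" (400x640 float32, mm along the optical axis (not along the pixel's ray), 0 where there is no reading), "vertical_fov" (degrees; the focal length in pixels is half the picture's height over the tangent of half this angle, whatever the lens; pixels are square), "cx", "cy" (the principal point, pixels), "xyz" and "orientation" of the camera in the world. Camera axes: x right, y down, z forward; pixel columns grow to the right and rows downward; lengths in mm; the calibration is good to about 2 mm. A picture is of the moment at which its call begins.
- bot.close_job(): hands the job in, once; it reports no verdict.
The state is a dict: "time": time; "joint_positions": joint angles; "joint_velocities": joint speeds; "joint_efforts": joint torques, N m; "tool_pos": TCP position; "tcp_rot": TCP orientation; "contact_force": force on the tool from outside, world axes, zero at the start; "moment": the same for the moment, N m; "opening": finger opening in mm.
Only numpy, scipy, OpenCV 4.12 (cv2) and the standard library are available. Lean on these libraries where they do the work, as an engineer would, in place of code of your own. Each camera call takes 0.05 s, during which the arm holds its last target.

### The job

Get the pipe stub on the bench indexer ready for its next tack: press the plug in the top of the pipe fully home, then grip the bar knob and turn it clockwise (seen from above) click by click to the third stop from where it stands, without ever running past it. Finish while still gripping the knob there, and leave everything else on the bench where it lies.

Things in the scene. Friction and masses are not known exactly. Their poses are not given: they have to be found in the camera images.
- indexer: Bench indexer, bolted down: steel foot plate 120 x 300 mm, 12 mm thick, under a grey drive case 92 x 272 mm, top 41 mm above the bench. Origin: centre of its underside; y runs along its length, z up. The knob's axis is at y = -85 mm, the round three-jaw work table with the pipe stub at y = +85 mm; between them a detent block 30 x 26 mm, top 58 mm above the bench.
- knob_grip (a point): Grip point of the black bar knob: on its axis, 87.5 mm above the bench. The bar is 46 mm long, 16 mm thick, flat-sided, from 66 to 100 mm above the bench. At the start it lies along the indexer's x. The point turns with the knob: x along the bar, y across its thickness. Below it: a hub (radius 28 mm, top 55 mm above the bench) and a flange of radius 45 mm with 15 pins.
- index_knob (a joint): Knob angle, rad: 0 at the start stop, growing clockwise seen from above. Stops every 24 degrees: 0.419, 0.838, 1.257 (third) and on to 2.93, made by a spring roller between the pins; crests half way between. It takes up to 0.17 N m to leave a stop; past the crest it snaps into the next and stays there. It does not turn back from the start stop. The work table turns with it 1:1.
- plug_top (a point): Centre of the flat top of the plug's round aluminium head (47 mm diameter, 9 mm thick, top flat 38 mm across; z up). The plug sits in the upper end of the grey pipe stub (42 mm diameter, 45 mm long) in the work table's jaws. 118.5 mm above the bench with the plug fully out, 106.5 mm when home, the head then flush on the pipe's rim.
- end_plug (a joint): How far the plug has been pushed down, in m: 0 fully out, 0.012 fully home (head on the pipe's rim). It starts 8 to 12 mm proud. It slides down under about 6 N, then stops dead at home, and stays where it is left.
- bolt: Loose hexagon bolt lying in front of the indexer, 27 x 59 x 24 mm; origin under its middle. Bystander.
- nut: Loose hexagon nut lying in front of the indexer, 23 x 27 x 13 mm; origin under its middle. Bystander.
- soapstone: Off-white marking stick lying behind the indexer, 12 x 125 x 8 mm, long along its y; origin under its middle. Bystander.
- cold_chisel: Steel cold chisel lying to the robot's left, 18 x 180 x 14 mm, long along its y; origin under its middle. Bystander.
- angle_iron: Short rusty angle-iron offcut to the robot's right, 36 x 70 x 36 mm; origin under its middle. Bystander.
- flat_bar: Flat steel bar offcut lying near to the robot's right, 18 x 300 x 10 mm, long along its y; origin under its middle. Bystander.

How it is judged:
By the outcome, as a careful person would: the job done as asked, in the order asked, and still so for the second after the job is handed in, while the arm keeps its last pose, push and grip.
It also fails if it takes over 42 s, if anything falls off the work surface, if the arm or the gripper's body presses on something with over 40 N, if the wrist force passes 120 N, or if a joint passes its speed limit or range.

## Working session

There is one attempt and no reset: what is moved stays moved. The work goes in short steps, Python scripts to look and compute and a tool call to move; the robot and the scene stay as the last step left them, time stands still between calls to the robot, and variables do not carry over. Pictures are saved under pics/ and viewed, and the job is handed in when it is done.

Besides the shell and the picture viewer there is one more tool, called after "Request:" as name([rows], argument=value, ...), one row to a line, values as JSON. carry_out: Moves the arm, as the interface text tells. Its arguments: {"type":"object","properties":{"series":{"type":"array","items":{"type":"array"}},"grip_force":{"type":"number"}},"required":["series"]}

```bash
mkdir -p pics; cat > h.py <<'E'
import numpy as np,cv2
from station import bot
def cam(n):
    c=bot.read_camera(n); return c
def pts(c):
    h,w=c["range_z"].shape; f=h/2/np.tan(np.radians(c["vertical_fov"])/2)
    v,u=np.mgrid[:h,:w]; z=c["range_z"].astype(float)
    P=np.stack([(u-c["cx"])/f*z,(v-c["cy"])/f*z,z],-1)
    return P@np.array(c["orientation"]).T+np.array(c["xyz"])
E
python3 - <<'E'
from h import *
print(bot.get_state(), bot.grip_point_offset)
for n in("scene","top"):
    c=cam(n); cv2.imwrite(f"pics/{n}0.png",c["pixels"][...,::-1]); np.savez(f"{n}0.npz",P=pts(c),pix=c["pixels"],r=c["range_z"])
    print(n,c["xyz"],c["orientation"],c["vertical_fov"])
E
```

```text
{'time': 0.0, 'joint_positions': array([-1.20981493e-01,  2.76552476e-01,  1.50608297e+00, -4.44261097e-08,
        1.36067624e+00, -1.21028775e-01]), 'joint_velocities': array([ 0.00048211,  0.00142821,  0.00077198, -0.00066718, -0.00068708,
       -0.00070559]), 'joint_efforts': array([ 1.66144628e-04, -4.04588020e+01, -2.37234324e+01,  7.02253589e-02,
        3.46444664e-02, -1.77189750e-04]), 'tool_pos': array([5.74457341e+02, 7.12095951e-02, 2.04648966e+02]), 'tcp_rot': array([[-4.71148006e-05,  9.99998543e-01, -1.70647121e-03],
       [ 9.99999977e-01,  4.74688264e-05,  2.07420840e-04],
       [ 2.07501542e-04, -1.70646140e-03, -9.99998522e-01]]), 'contact_force': array([-0.43808681,  1.1023246 , -0.33699505]), 'moment': array([ 0.05544217, -0.00293229, -0.00109801]), 'opening': 94.28566277978288} -18.8
scene [   9.55555432 1004.34408084  972.52836407] [[-0.89106483 -0.26996861  0.36485672]
 [-0.45385989  0.52320844 -0.72129338]
 [ 0.00383046 -0.80831299 -0.58874056]] 43.678112932921515
top [ 355.82518113  -66.10568972 1127.8553572 ] [[ 2.89509989e-03 -9.77057791e-01  2.12954671e-01]
 [-9.99995708e-01 -2.92460940e-03  1.76446291e-04]
 [ 4.50411010e-04 -2.12954268e-01 -9.77062064e-01]] 56.83071292361604
```

View pics/scene0.png

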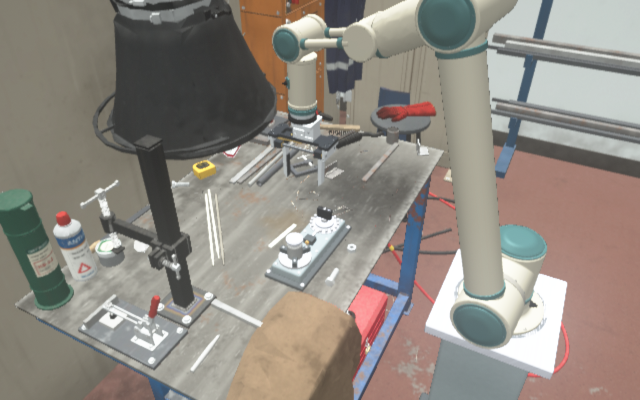

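View pics/top0.png

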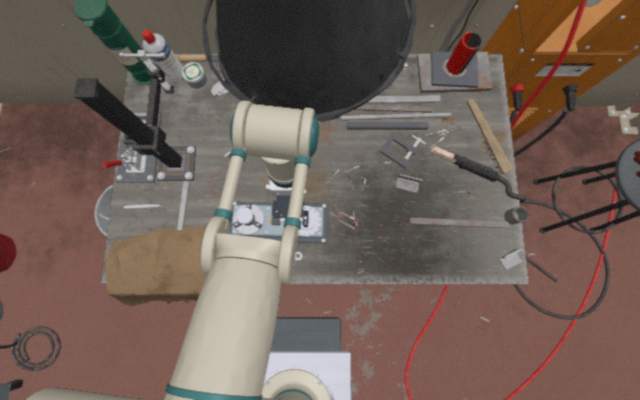

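The scene view shows the indexer at about (310,245): plug at about (294,240), black knob at about (325,213). In the top view it is at about (280,222), partly hidden by the arm. I'll zoom in.

```bash
python3 - <<'E'
from h import *
for n,(u0,v0,u1,v1) in dict(scene=(255,190,365,290),top=(220,185,340,260)).items():
    d=np.load(n+"0.npz"); im=d["pix"][v0:v1,u0:u1,::-1]
    cv2.imwrite(f"pics/{n}0c.png",cv2.resize(im,None,fx=6,fy=6,interpolation=cv2.INTER_CUBIC))
    P=d["P"]; print(n)
    Q=P[v0:v1,u0:u1].reshape(-1,3)
    for lo,hi in((36,46),(53,61),(96,104),(104,122)):
        m=(Q[:,2]>lo)&(Q[:,2]<hi)&(Q[:,0]<640)&(Q[:,0]>300); q=Q[m]; print(lo,hi,m.sum(),q.min(0).round(1),q.max(0).round(1),np.median(q,0).round(1))
E
```

```text
scene
36 46 805 [475.8 -77.4  36. ] [573.6 194.2  46. ] [501.1  51.5  40.7]
53 61 396 [479.4 -66.8  53. ] [569.8 187.4  61. ] [520.4  65.   55.2]
96 104 92 [500.6 -37.1  96.1] [545.8 160.4 103.9] [521.  -22.6  99. ]
104 122 180 [503.2 115.7 108.1] [550.4 165.9 121.3] [524.7 144.1 116.2]
top
36 46 862 [480.  -81.7  36. ] [573.4 188.4  45.9] [509.4  63.5  40. ]
53 61 270 [483.9 -75.5  53. ] [569.3 179.7  61. ] [521.9  44.6  55.1]
96 104 75 [503.7 -38.7  96.1] [547.2 -24.4 103.3] [523.9 -32.9  98.9]
104 122 222 [506.5 -30.2 105.1] [552.7 158.8 119.9] [528.9 136.3 115.3]
```

View pics/scene0c.png

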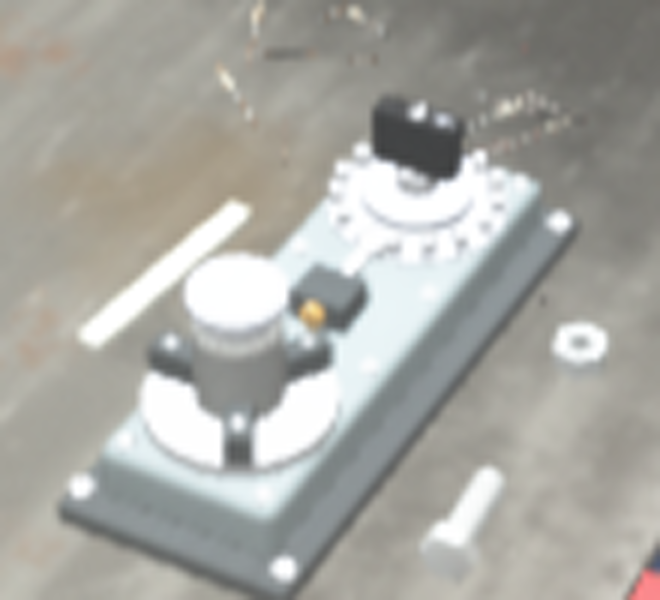

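View pics/top0c.png

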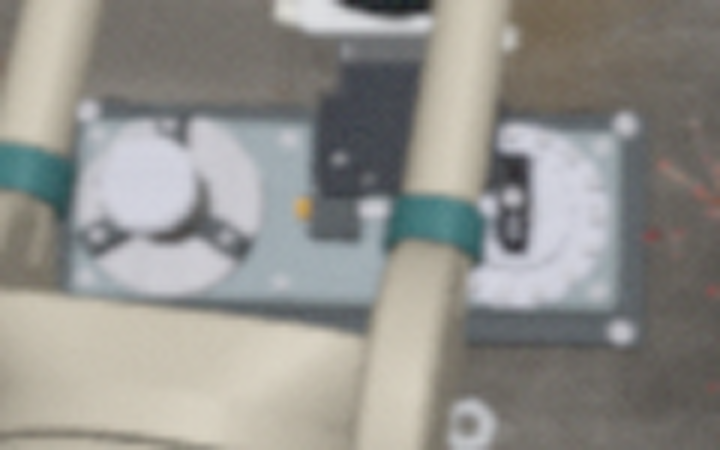

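```bash
python3 - <<'E'
from h import *
for n in("scene","top"):
    P=np.load(n+"0.npz")["P"].reshape(-1,3)
    def sel(x0,x1,y0,y1,z0,z1):
        return P[(P[:,0]>x0)&(P[:,0]<x1)&(P[:,1]>y0)&(P[:,1]<y1)&(P[:,2]>z0)&(P[:,2]<z1)]
    def s(l,q):
        r=cv2.minAreaRect(q[:,:2].astype(np.float32)); print(n,l,len(q),"ext",q[:,:2].min(0).round(1),q[:,:2].max(0).round(1),"med",np.median(q,0).round(1),"p90z",np.percentile(q[:,2],[50,90]).round(1),"rect",np.round(r[0],1),np.round(r[1],1),round(r[2],2),"circ",np.round(np.r_[cv2.minEnclosingCircle(q[:,:2].astype(np.float32))[0]],1))
    s("plug",sel(490,570,100,180,107,125))
    s("plugtop",sel(490,570,100,180,113.,125))
    s("knobtop",sel(490,570,-60,-10,95,105))
    s("hub",sel(470,580,-90,30,52,58))
    s("case",sel(440,600,-110,220,35,46))
    s("foot",sel(440,600,-130,220,8,15))
    s("table", sel(470,580,80,210,48,66))
E
```

```text
scene plug 180 ext [503.2 115.7] [550.4 165.9] med [524.7 144.1 116.2] p90z [116.2 118.5] rect [527.4 140.3] [46.1 46.7] 66.57 circ [524.8 139.7]
scene plugtop 153 ext [504.5 121.6] [547.8 165.9] med [524.6 143.6 116.6] p90z [116.6 118.8] rect [527.3 143.1] [42.2 43.9] 72.91 circ [524.9 142.1]
scene knobtop 62 ext [500.6 -37.1] [545.8 -19.5] med [522.3 -26.9  99.3] p90z [ 99.3 102. ] rect [523.3 -28.2] [17.1 45.1] 88.94 circ [523.2 -32.4]
scene hub 166 ext [479.4 -66.8] [565.1  28.9] med [518.4 -16.8  54.2] p90z [54.2 56.7] rect [521. -24.] [82.  85.3] 36.6 circ [522.9 -19.9]
scene case 845 ext [475.8 -77.4] [573.9 194.4] med [501.   54.3  40.6] p90z [40.6 44.2] rect [524.7  57.9] [272.6  93.9] 88.61 circ [520.6  56.8]
scene foot 616 ext [462.1 -93.7] [587.9 210. ] med [478.3 142.4  11.4] p90z [11.4 13.7] rect [524.1  57.4] [304.7 121. ] 88.62 circ [524.7  56.7]
scene table 406 ext [482.1  80.2] [571.5 187.4] med [509.9 154.2  53.1] p90z [53.1 62.2] rect [520.1 142.3] [95.2 79.9] 51.54 circ [525.9 133.8]
top plug 221 ext [506.5 114.5] [552.7 158.8] med [528.9 136.3 115.3] p90z [115.3
[... 224 characters left out ...]
ext [503.7 -38.7] [547.2 -24.3] med [523.6 -32.9  98.9] p90z [ 98.9 101.5] rect [525.5 -31.4] [43.5 14.2] 0.48 circ [525.6 -32. ]
top hub 147 ext [483.9 -75.5] [567.4 -11.3] med [519.5 -46.3  54.4] p90z [54.4 56.4] rect [521.6 -45.1] [58.1 82.9] 73.81 circ [525.5 -35.9]
top case 897 ext [480.  -81.7] [573.5 188.5] med [509.2  63.9  39.9] p90z [39.9 44. ] rect [527.2  52.8] [270.4  91.7] 88.93 circ [526.5  52. ]
top foot 504 ext [464.8 -97.5] [588.3 202.2] med [510.9 -37.8  11. ] p90z [11.  13.4] rect [527.5  52.4] [299.4 118.6] 88.27 circ [527.9  48.4]
top table 392 ext [486.5  94.7] [573.9 181.5] med [519.4 126.7  51.8] p90z [51.8 63.4] rect [530.2 137.9] [87.3 86.7] 2.38 circ [529.  137.1]
```

```bash
python3 - <<'E'
from h import *
for n in("scene","top"):
    P=np.load(n+"0.npz")["P"].reshape(-1,3)
    for x in range(350,850,100):
      for y in range(-150,450,100):
        q=P[(P[:,0]>=x)&(P[:,0]<x+100)&(P[:,1]>=y)&(P[:,1]<y+100)&(P[:,2]>130)]
        if len(q)>3: print(n,x,y,len(q),np.percentile(q[:,2],[2,98]).round())
E
```

```text
scene 350 -50 141 [601. 697.]
scene 350 50 1525 [602. 684.]
scene 450 -50 2285 [235. 625.]
scene 450 50 455 [575. 629.]
scene 550 -150 5 [633. 637.]
scene 550 -50 2390 [230. 634.]
scene 550 50 810 [558. 636.]
scene 650 -150 335 [309. 373.]
scene 650 -50 728 [294. 374.]
scene 650 50 49 [292. 335.]
scene 650 350 3960 [143. 480.]
scene 750 -150 1339 [357. 621.]
scene 750 -50 3837 [343. 642.]
scene 750 50 4046 [294. 574.]
scene 750 150 251 [283. 327.]
scene 750 350 418 [186. 218.]
top 350 -150 1070 [1128. 1128.]
top 350 -50 3908 [627. 698.]
top 350 50 1439 [625. 689.]
top 450 -150 183 [589. 630.]
top 450 -50 3066 [341. 628.]
top 450 50 691 [611. 631.]
top 550 -150 389 [594. 637.]
top 550 -50 2557 [516. 636.]
top 550 50 182 [607. 637.]
top 650 -150 631 [317. 369.]
top 650 -50 241 [335. 371.]
top 650 250 84 [178. 225.]
top 650 350 2835 [174. 479.]
top 750 -150 4915 [353. 574.]
top 750 -50 5055 [350. 578.]
top 750 50 2838 [304. 549.]
top 750 150 147 [294. 323.]
top 750 350 398 [186. 218.]
```

Request:
carry_out([
  [0.0, [-0.01, 0.035, 0], [0, 0, 0]],
  [0.0, [-0.024, 0.07, -0.01], [0, 0, 0]],
  [0.0, [-0.038, 0.105, -0.025], [0, 0, 0]],
  [0.0, [-0.047, 0.14, -0.045], [0, 0, 0]],
  [0.0, [-0.047, 0.14, -0.06], [0, 0, 0]],
  [0.0, [-0.047, 0.14, -0.06], [0, 0, 0]],
  [0.0, [-0.047, 0.14, -0.06], [0, 0, 0]],
  [0.0, [-0.047, 0.14, -0.06], [0, 0, 0]],
  [0.0, [-0.047, 0.14, -0.06], [0, 0, 0]],
  [0.0, [-0.047, 0.14, -0.06], [0, 0, 0]],
], grip_force=20)

```text
time: 0.93
tool_pos: [529.2, 139.1, 146.5]
tcp_rot: [[0.002, 1.0, 0.002], [1.0, -0.002, 0.0], [0.0, 0.002, -1.0]]
contact_force: [0.8, -0.3, -0.1]
opening: 30.9
```

Request:
carry_out([
  [0.0, [0, 0, -0.005], [0, 0, 0]],
  [0.0, [0, 0, -0.01], [0, 0, 0]],
  [0.0, [0, 0, -0.015], [0, 0, 0]],
  [0.0, [0, 0, -0.018], [0, 0, 0]],
  [0.0, [0, 0, -0.02], [0, 0, 0]],
  [0.0, [0, 0, -0.02], [0, 0, 0]],
  [0.0, [0, 0, -0.02], [0, 0, 0]],
])

```text
time: 1.52
tool_pos: [528.0, 140.0, 125.3]
tcp_rot: [[-0.0, 1.0, -0.0], [1.0, 0.0, -0.0], [-0.0, -0.0, -1.0]]
contact_force: [0.1, -0.4, -0.5]
opening: 0.6
```

```bash
python3 - <<'E'
from h import *
d={}
for n,(u0,v0,u1,v1) in dict(scene=(255,170,365,290),top=(200,165,340,260)).items():
    c=cam(n); im=c["pixels"][v0:v1,u0:u1,::-1]
    cv2.imwrite(f"pics/{n}1c.png",cv2.resize(im,None,fx=5,fy=5,interpolation=cv2.INTER_CUBIC)); np.savez(f"{n}1.npz",P=pts(c),pix=c["pixels"])
    P=pts(c).reshape(-1,3)
    q=P[(P[:,0]>490)&(P[:,0]<560)&(P[:,1]>-70)&(P[:,1]<10)&(P[:,2]>94)&(P[:,2]<105)]
    print(n,len(q),q.min(0),q.max(0),cv2.minAreaRect(q[:,:2].astype(np.float32)))
print(bot.get_state()["opening"],bot.get_state()["contact_force"])
E
```

```text
scene 29 [499.98738075 -38.3239762   94.1077505 ] [517.25086192 -16.75948296 101.86613631] ((508.7463684082031, -27.253406524658203), (19.246410369873047, 17.568572998046875), 79.43585968017578)
top 84 [504.00549628 -38.67009574  95.16394283] [547.48990917 -24.3835628  103.60192659] ((525.7620239257812, -31.492664337158203), (43.47296905517578, 14.261292457580566), 0.28097131848335266)
0.6528420117043723 [ 0.02721927 -0.31650236  0.49187643]
```

View pics/scene1c.png

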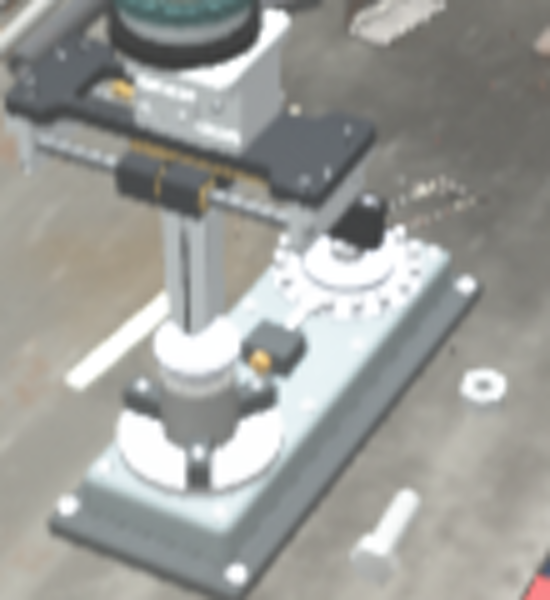

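View pics/top1c.png

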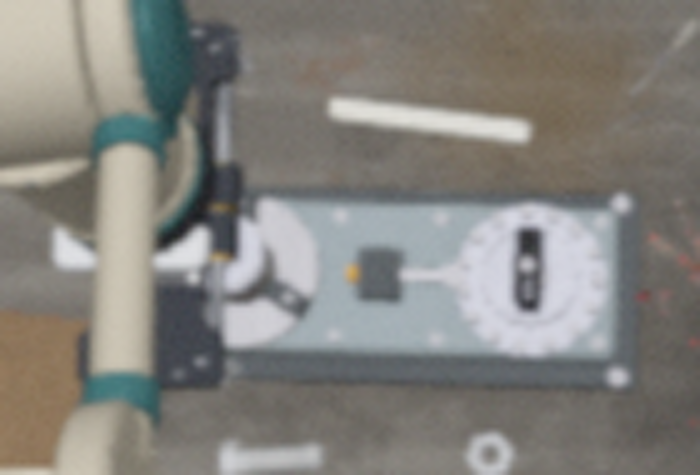

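Both views show the closed fingers centred over the plug head (scene crop at about (190,340)), with the knob clear. Pressing now.

Request:
carry_out([
  [0.0, [0, 0, -0.003], [0, 0, 0]],
  [0.0, [0, 0, -0.006], [0, 0, 0]],
  [0.0, [0, 0, -0.008], [0, 0, 0]],
  [0.0, [0, 0, -0.01], [0, 0, 0]],
  [0.0, [0, 0, -0.012], [0, 0, 0]],
  [0.0, [0, 0, -0.014], [0, 0, 0]],
  [0.0, [0, 0, -0.016], [0, 0, 0]],
  [0.0, [0, 0, -0.017], [0, 0, 0]],
  [0.0, [0, 0, -0.017], [0, 0, 0]],
])

```text
time: 2.37
tool_pos: [527.9, 140.0, 108.8]
tcp_rot: [[-0.0, 1.0, 0.0], [1.0, 0.0, 0.0], [0.0, 0.0, -1.0]]
contact_force: [-0.8, 0.6, 4.0]
opening: 0.3
```

```bash
python3 - <<'E'
from h import *
P=np.load("scene1.npz")["P"].reshape(-1,3)
for lo,hi in((130,145),(145,160),(160,175)):
    q=P[(P[:,0]>490)&(P[:,0]<570)&(P[:,1]>100)&(P[:,1]<190)&(P[:,2]>lo)&(P[:,2]<hi)]
    print(len(q),np.percentile(q,[3,50,97],axis=0).round(1).tolist())
s=bot.get_state();print(s["contact_force"],s["moment"])
E
```

```text
46 [[514.6, 133.2, 130.2], [522.9, 149.2, 139.0], [538.0, 152.4, 144.4]]
54 [[514.0, 133.0, 145.3], [522.0, 148.6, 152.1], [537.9, 152.8, 159.2]]
53 [[513.2, 136.0, 160.8], [522.6, 149.4, 166.8], [538.2, 152.6, 174.3]]
[-0.77082496  0.63656139  4.03554699] [ 0.01594921  0.19338614 -0.05812888]
```

Request:
carry_out([
  [0.0, [0, 0, -0.001], [0, 0, 0]],
  [0.0, [0, 0, -0.0017], [0, 0, 0]],
  [0.0, [0, 0, -0.0022], [0, 0, 0]],
  [0.0, [0, 0, -0.0026], [0, 0, 0]],
  [0.0, [0, 0, -0.0026], [0, 0, 0]],
])

```text
time: 2.78
tool_pos: [528.0, 140.0, 106.7]
tcp_rot: [[-0.0, 1.0, 0.0], [1.0, 0.0, 0.0], [0.0, 0.0, -1.0]]
contact_force: [-1.9, -1.8, 7.7]
opening: 0.7
```

Request:
carry_out([
  [0.0, [0, 0, -0.0005], [0, 0, 0]],
  [0.0, [0, 0, -0.001], [0, 0, 0]],
  [0.0, [0, 0, -0.001], [0, 0, 0]],
])

```text
time: 3.03
tool_pos: [528.0, 140.0, 106.7]
tcp_rot: [[-0.0, 1.0, 0.001], [1.0, 0.0, 0.0], [0.0, 0.001, -1.0]]
contact_force: [-3.9, -0.9, 12.9]
opening: 0.4
```

Request:
carry_out([
  [0.0, [0, 0, -0.0006], [0, 0, 0]],
  [0.0, [0, 0, -0.0012], [0, 0, 0]],
  [0.0, [0, 0, -0.0012], [0, 0, 0]],
  [0.0, [0, 0, -0.0012], [0, 0, 0]],
])

```text
time: 3.37
tool_pos: [528.0, 140.0, 106.5]
tcp_rot: [[-0.0, 1.0, 0.002], [1.0, 0.0, 0.0], [0.0, 0.002, -1.0]]
contact_force: [-5.6, -2.0, 19.1]
opening: 0.6
```

The plug stopped dead at 106.5 mm with 19 N on it, so it is home. Now I'll lift, move over the knob, turn the tool and open.

Request:
carry_out([
  [0.0, [0, 0, 0.015], [0, 0, 0]],
  [0.0, [0, 0, 0.046], [0, 0, 0]],
  [0.05, [0, -0.02, 0.056], [0, 0, 6]],
  [0.05, [0, -0.045, 0.056], [0, 0, 13]],
  [0.05, [-0.001, -0.07, 0.056], [0, 0, 20]],
  [0.05, [-0.001, -0.095, 0.056], [0, 0, 27]],
  [0.05, [-0.002, -0.12, 0.056], [0, 0, 34]],
  [0.05, [-0.003, -0.14, 0.056], [0, 0, 41]],
  [0.05, [-0.0037, -0.16, 0.056], [0, 0, 48]],
  [0.05, [-0.0037, -0.1698, 0.056], [0, 0, 55]],
  [0.05, [-0.0037, -0.1698, 0.056], [0, 0, 62]],
  [0.05, [-0.0037, -0.1698, 0.056], [0, 0, 69]],
  [0.05, [-0.0037, -0.1698, 0.056], [0, 0, 76]],
  [0.05, [-0.0037, -0.1698, 0.056], [0, 0, 83]],
  [0.05, [-0.0037, -0.1698, 0.056], [0, 0, 88.6]],
  [0.05, [-0.0037, -0.1698, 0.056], [0, 0, 88.6]],
  [0.05, [-0.0037, -0.1698, 0.056], [0, 0, 88.6]],
])

```text
time: 4.78
tool_pos: [524.3, -29.8, 159.4]
tcp_rot: [[-1.0, 0.027, -0.0], [0.027, 1.0, 0.0], [0.0, 0.0, -1.0]]
contact_force: [0.1, -0.7, -0.3]
opening: 49.8
```

```bash
python3 - <<'E'
from h import *
for n,(u0,v0,u1,v1) in dict(scene=(255,150,385,270),top=(200,165,340,260)).items():
    c=cam(n); im=c["pixels"][v0:v1,u0:u1,::-1]
    cv2.imwrite(f"pics/{n}2c.png",cv2.resize(im,None,fx=5,fy=5,interpolation=cv2.INTER_CUBIC))
    P=pts(c).reshape(-1,3)
    q=P[(P[:,0]>490)&(P[:,0]<570)&(P[:,1]>105)&(P[:,1]<180)&(P[:,2]>101)&(P[:,2]<125)]
    print(n,len(q),np.percentile(q,[5,50,95],axis=0).round(1) if len(q) else 0)
s=bot.get_state();print(s["joint_positions"],s["tool_pos"],s["tcp_rot"],s["opening"])
E
```

```text
scene 164 [[508.1 124.8 102. ]
 [525.4 144.  105.6]
 [544.8 161.3 109. ]]
top 97 [[513.8 135.5 101.7]
 [531.4 146.3 104.9]
 [548.5 157.3 107.9]]
[-1.89365990e-01  2.32374079e-01  1.68468516e+00  1.29197205e-04
  1.22470000e+00 -1.73386016e+00] [524.32241745 -29.78142886 159.5100947 ] [[-9.99652954e-01  2.63429531e-02 -1.40730071e-04]
 [ 2.63429318e-02  9.99652953e-01  1.50721169e-04]
 [ 1.44651672e-04  1.46961619e-04 -9.99999979e-01]] 50.02903712777569
```

View pics/scene2c.png

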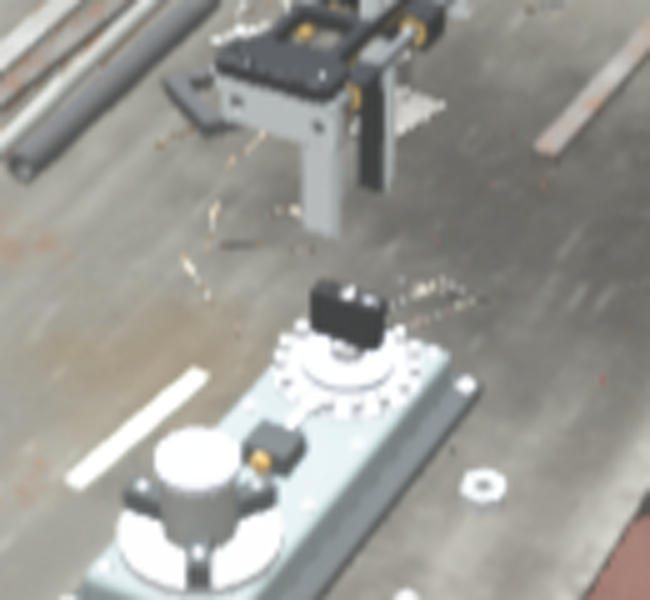

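Plug head is flush on the pipe (scene crop (198,455), about 11 mm lower than before). The fingers straddle the bar knob at (348,312). Descending.

Request:
carry_out([
  [0.05, [0, 0, -0.03], [0, 0, 0]],
  [0.05, [0, 0, -0.055], [0, 0, 0]],
  [0.05, [0, 0, -0.07], [0, 0, 0]],
  [0.05, [0, 0, -0.08], [0, 0, 0]],
  [0.05, [0, 0, -0.087], [0, 0, 0]],
  [0.05, [0, 0, -0.091], [0, 0, 0]],
  [0.05, [0, 0, -0.091], [0, 0, 0]],
])

```text
time: 5.47
tool_pos: [524.4, -29.8, 68.4]
tcp_rot: [[-1.0, 0.025, -0.0], [0.025, 1.0, 0.0], [0.0, 0.0, -1.0]]
contact_force: [-0.1, -0.1, 0.9]
opening: 49.9
```

Request:
carry_out([
  [0.03, [0, 0, 0], [0, 0, 0]],
  [0.024, [0, 0, 0], [0, 0, 0]],
  [0.02, [0, 0, 0], [0, 0, 0]],
  [0.018, [0, 0, 0], [0, 0, 0]],
  [0.016, [0, 0, 0], [0, 0, 0]],
  [0.014, [0, 0, 0], [0, 0, 0]],
  [0.012, [0, 0, 0], [0, 0, 0]],
  [0.01, [0, 0, 0], [0, 0, 0]],
  [0.01, [0, 0, 0], [0, 0, 0]],
  [0.01, [0, 0, 0], [0, 0, 0]],
], grip_force=10)

```text
time: 6.3
tool_pos: [524.6, -31.2, 69.1]
tcp_rot: [[-1.0, 0.024, 0.001], [0.024, 1.0, -0.002], [-0.001, -0.002, -1.0]]
contact_force: [-1.2, -4.7, 2.8]
opening: 16.4
```

```bash
python3 - <<'E'
from h import *
s=bot.get_state();print(s)
E
```

```text
{'time': 6.3, 'joint_positions': array([-0.19018601,  0.31747135,  1.81566282, -0.00254522,  1.00749442,
       -1.73578004]), 'joint_velocities': array([ 5.36237910e-04, -5.23750558e-04,  3.92783398e-04,  3.60319769e-04,
       -6.62670026e-04, -8.85865972e-05]), 'joint_efforts': array([ 2.76969887e+00, -3.72610223e+01, -1.84555757e+01,  1.56773318e+00,
        1.15111205e-01, -5.29127195e-03]), 'tool_pos': array([524.56597052, -31.16672189,  69.08354809]), 'tcp_rot': array([[-9.99715578e-01,  2.38425918e-02,  5.41303532e-04],
       [ 2.38412902e-02,  9.99713120e-01, -2.29569843e-03],
       [-5.95883644e-04, -2.28214011e-03, -9.99997218e-01]]), 'contact_force': array([-1.16136662, -4.66983067,  2.81068958]), 'moment': array([-0.81961006,  0.09754807, -0.04493144]), 'opening': 16.358133224727823}
```

Request:
carry_out([
  [0.03, [0.0, -0.0007, 0], [0, 0, 0]],
  [0.03, [0.0009, -0.0014, 0], [0, 0, 0]],
  [0.03, [0.0009, -0.0014, 0], [0, 0, 0]],
  [0.01, [0.0009, -0.0014, 0], [0, 0, 0]],
  [0.01, [0.0009, -0.0014, 0], [0, 0, 0]],
  [0.01, [0.0009, -0.0014, 0], [0, 0, 0]],
  [0.01, [0.0009, -0.0014, 0], [0, 0, 0]],
  [0.01, [0.0009, -0.0014, 0], [0, 0, 0]],
], grip_force=25)

```text
time: 6.97
tool_pos: [525.2, -31.2, 68.6]
tcp_rot: [[-1.0, 0.024, -0.0], [0.024, 1.0, -0.0], [0.0, -0.0, -1.0]]
contact_force: [-0.6, -0.8, -0.4]
opening: 15.9
```

```bash
python3 - <<'E'
from h import *
s=bot.get_state();print({k:s[k] for k in("tool_pos","tcp_rot","contact_force","moment","opening")})
E
```

```text
{'tool_pos': array([525.16150653, -31.24106149,  68.58748757]), 'tcp_rot': array([[-9.99703769e-01,  2.43381133e-02, -1.76613858e-04],
       [ 2.43381166e-02,  9.99703784e-01, -1.63406757e-05],
       [ 1.76163841e-04, -2.06342838e-05, -9.99999984e-01]]), 'contact_force': array([-0.62705692, -0.77139909, -0.43467304]), 'moment': array([-0.0146011 , -0.04614566,  0.04868983]), 'opening': 15.914049104374099}
```

Clean grip with near-zero side load. First click: 24° clockwise.

Request:
carry_out([
  [0.01, [0, 0, 0], [0, 0, -2.5]],
  [0.01, [0, 0, 0], [0, 0, -5]],
  [0.01, [0, 0, 0], [0, 0, -7.5]],
  [0.01, [0, 0, 0], [0, 0, -10]],
  [0.01, [0, 0, 0], [0, 0, -12.5]],
  [0.01, [0, 0, 0], [0, 0, -15]],
  [0.01, [0, 0, 0], [0, 0, -17.5]],
  [0.01, [0, 0, 0], [0, 0, -20]],
  [0.01, [0, 0, 0], [0, 0, -22]],
  [0.01, [0, 0, 0], [0, 0, -24]],
  [0.01, [0, 0, 0], [0, 0, -24]],
  [0.01, [0, 0, 0], [0, 0, -24]],
  [0.01, [0, 0, 0], [0, 0, -24]],
  [0.01, [0, 0, 0], [0, 0, -24]],
])

```text
time: 8.13
tool_pos: [525.1, -31.4, 68.6]
tcp_rot: [[-0.904, 0.428, -0.0], [0.428, 0.904, -0.0], [0.0, -0.0, -1.0]]
contact_force: [0.3, -2.4, -1.8]
opening: 15.5
```

```bash
cat > st.py <<'E'
from h import *
import sys
s=bot.get_state();print({k:s[k].round(3) for k in("tool_pos","contact_force","moment")},s["opening"],s["time"])
R=s["tcp_rot"];print("turned",1.394-np.degrees(np.arctan2(-0+R[1,0],-R[0,0]))*-1*-1 if 0 else np.degrees(np.arctan2(R[0,1],R[1,1]))-1.394)
k=sys.argv[1]
for n,(u0,v0,u1,v1) in dict(scene=(255,150,385,270),top=(200,165,340,260)).items():
    c=cam(n); im=c["pixels"][v0:v1,u0:u1,::-1]
    cv2.imwrite(f"pics/{n}{k}.png",cv2.resize(im,None,fx=5,fy=5,interpolation=cv2.INTER_CUBIC))
E
python3 st.py k1
```

```text
{'tool_pos': array([525.084, -31.434,  68.59 ]), 'contact_force': array([ 0.322, -2.418, -1.842]), 'moment': array([-0.332, -0.005, -0.005])} 15.480012888714107 8.1333
turned 23.967416200940864
```

View pics/scenek1.png

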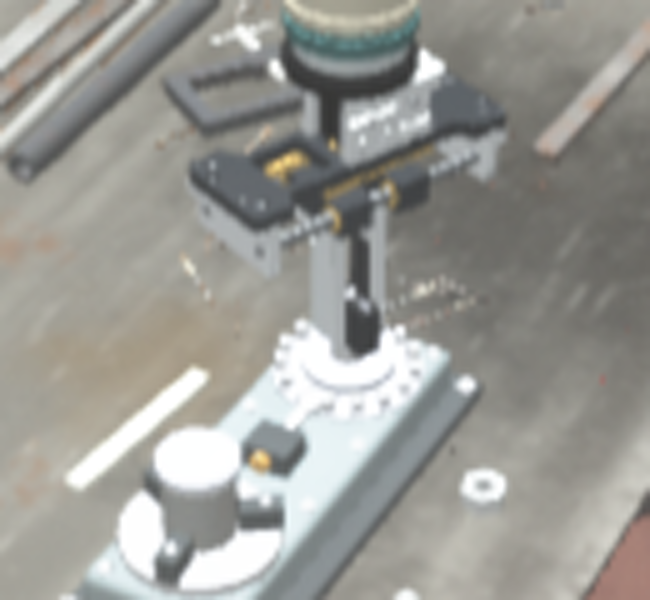

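First click is seated: torque is about zero and the front table jaw moved from about (198,560) to (173,560) in the crop. Second click.

Request:
carry_out([
  [0.01, [0, 0, 0], [0, 0, -2.5]],
  [0.01, [0, 0, 0], [0, 0, -5]],
  [0.01, [0, 0, 0], [0, 0, -7.5]],
  [0.01, [0, 0, 0], [0, 0, -10]],
  [0.01, [0, 0, 0], [0, 0, -12.5]],
  [0.01, [0, 0, 0], [0, 0, -15]],
  [0.01, [0, 0, 0], [0, 0, -17.5]],
  [0.01, [0, 0, 0], [0, 0, -20]],
  [0.01, [0, 0, 0], [0, 0, -22]],
  [0.01, [0, 0, 0], [0, 0, -24]],
  [0.01, [0, 0, 0], [0, 0, -24]],
  [0.01, [0, 0, 0], [0, 0, -24]],
  [0.01, [0, 0, 0], [0, 0, -24]],
  [0.01, [0, 0, 0], [0, 0, -24]],
])

```text
time: 9.4
tool_pos: [525.0, -31.6, 68.6]
tcp_rot: [[-0.651, 0.759, -0.0], [0.759, 0.651, -0.001], [-0.0, -0.001, -1.0]]
contact_force: [-1.1, -4.9, -1.0]
opening: 15.7
```

```bash
python3 st.py k2
```

```text
{'tool_pos': array([524.981, -31.611,  68.605]), 'contact_force': array([-1.109, -4.912, -0.993]), 'moment': array([-0.739,  0.157, -0.04 ])} 15.672438689417753 9.4
turned 47.959368525245424
```

View pics/scenek2.png

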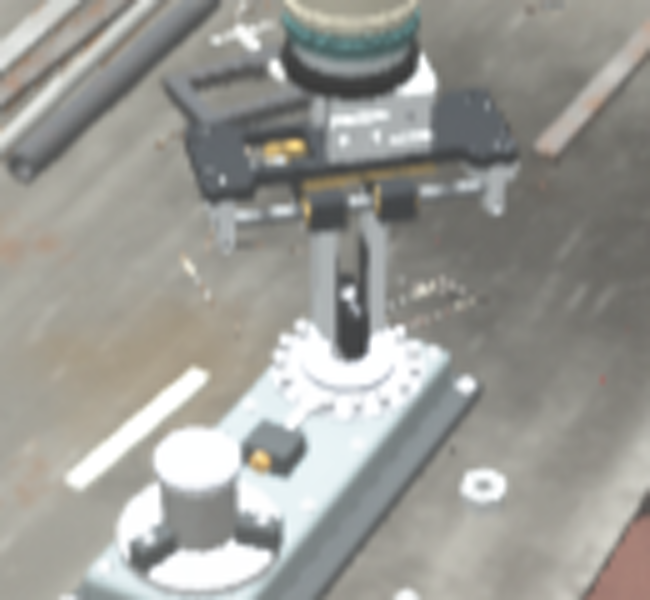

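Second click is good: jaws now at about (150,545) and (258,530), and the tool has turned 47.96°. Third click, slowing toward the end.

Request:
carry_out([
  [0.01, [0, 0, 0], [0, 0, -2.5]],
  [0.01, [0, 0, 0], [0, 0, -5]],
  [0.01, [0, 0, 0], [0, 0, -7.5]],
  [0.01, [0, 0, 0], [0, 0, -10]],
  [0.01, [0, 0, 0], [0, 0, -12.5]],
  [0.01, [0, 0, 0], [0, 0, -15]],
  [0.01, [0, 0, 0], [0, 0, -17.5]],
  [0.01, [0, 0, 0], [0, 0, -20]],
  [0.01, [0, 0, 0], [0, 0, -22]],
  [0.01, [0, 0, 0], [0, 0, -23.2]],
  [0.01, [0, 0, 0], [0, 0, -24]],
  [0.01, [0, 0, 0], [0, 0, -24]],
  [0.01, [0, 0, 0], [0, 0, -24]],
  [0.01, [0, 0, 0], [0, 0, -24]],
  [0.01, [0, 0, 0], [0, 0, -24]],
])

```text
time: 10.75
tool_pos: [524.8, -31.7, 68.6]
tcp_rot: [[-0.286, 0.958, -0.001], [0.958, 0.286, -0.001], [-0.001, -0.001, -1.0]]
contact_force: [-1.5, -5.8, -0.9]
opening: 16.1
```

```bash
python3 st.py k3; python3 - <<'E'
from h import *
for n in("scene","top"):
    P=pts(cam(n)).reshape(-1,3); q=P[(P[:,0]>500)&(P[:,0]<555)&(P[:,1]>110)&(P[:,1]<170)&(P[:,2]>98)&(P[:,2]<125)]
    print(n,len(q),np.median(q,0))
E
```

```text
{'tool_pos': array([524.756, -31.71 ,  68.582]), 'contact_force': array([-1.488, -5.754, -0.909]), 'moment': array([-0.915,  0.241, -0.077])} 16.110221570311673 10.75
turned 71.96801714345102
scene 178 [524.84858823 144.58741113 105.48417631]
top 216 [528.26580107 137.0935909  104.41366819]
```

View pics/scenek3.png

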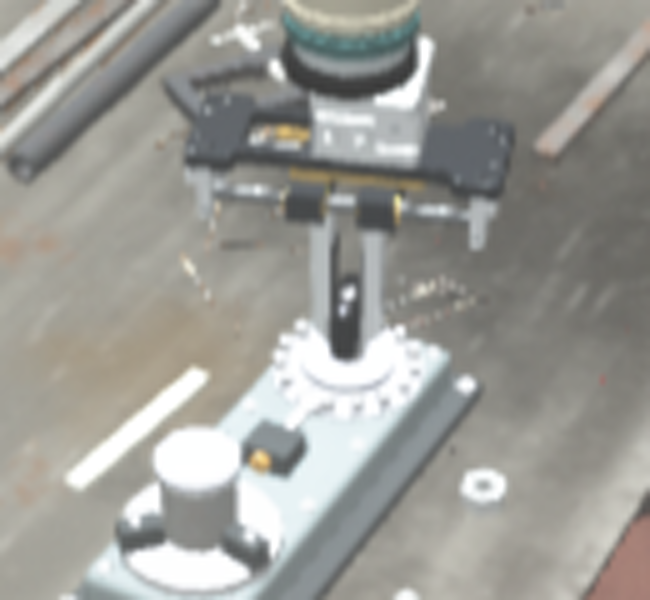

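View pics/topk3.png

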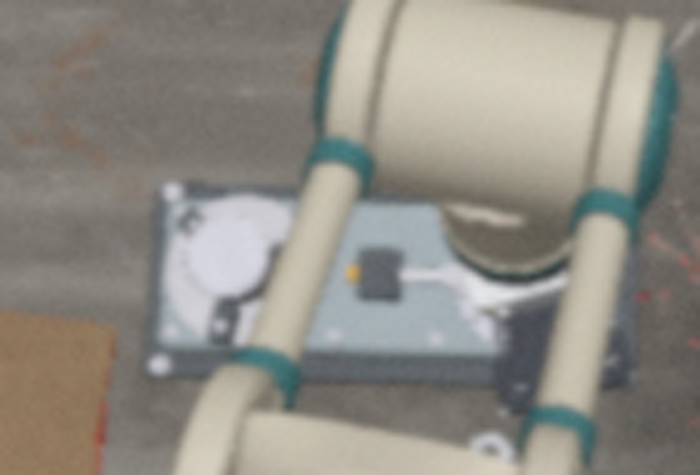

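Torque and angle agree with the third stop: the tool has turned 71.97° and the table jaws have stepped three times, now at about (140,530) and (246,545). Handing in.

```bash
python3 -c "
from station import bot
print(bot.close_job())"
```

```text
the job is handed in; nothing more can be done
None
```

I pressed the plug home, then gripped the knob and turned it clockwise three separate 24° clicks. I handed the job in at about 11 s, still gripping with 25 N.

- **Plug:** it stopped dead with the fingertips at 106.5 mm under 19 N. The cameras read the head at 104.4 and 105.5 mm, about 11 mm lower than at the start and within their usual few millimetres of error.
- **Knob:** the tool had turned 71.97°, against 72° for the third stop. The tool stood within about 0.1° of each commanded stop, and the table jaws were seen to move at every click. At the end there was about 6 N of sideways force and under 0.1 N m of twist on the wrist.
- **Disagreements:** the two cameras differed by 3–5 mm on the indexer's position. I settled it by averaging them and then feeling for the knob with the fingers, which moved the grip about 1.4 mm.
- **Not checked:** I did not measure the knob angle itself apart from the tool. I did not re-measure the loose items; the nut and soapstone look unmoved in the last pictures, and the arm made no contact except with the plug and knob.

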